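# Lower the display stand and stack the clay totem on it

## Robot

A 6-joint arm with a two-finger parallel gripper is mounted at the origin on the work surface. World frame = base frame: x ahead of the robot, y to its left, z up, the work surface at z = 0. Lengths are in m, angles in rad, forces in N, time in s.
With the tool pointing down it reaches from about 0.35 to 0.85 m from the base axis. Payload 8.1 kg.
Tool frame: the origin (TCP) lies on the centre line of the jaws, within the pads' length; the fingertips stand 17 mm ahead of it and the grasp point (between the pads) lies 2 mm behind it; z points along the fingers, y is the line along which they close (so a half turn about z gives the same grasp; the last joint's range is limited). The gripper opens to 93 mm and grips with 3 to 60 N. Pads are 15 mm wide; open, the fingers measure 128 mm over their backs; the gripper's body (75 mm by 188 mm) begins 65 mm behind the grasp point.
Start: joints at [1.118, 0.13, 1.488, -0, 1.523, -0.085], TCP at [0.216, 0.56, 0.236] pointing down, gripper open.
Joint ranges: [-2.96, 2.96], [-0.89, 2.26], [0.02, 2.5], [-1.34, 4.48], [0, 2.73], [-2.66, 2.66]. Speed limits (rad/s): [2.39, 2.39, 2.79, 3.14, 3.14, 3.14].

## Interface

Orientations are given as a rotation vector (axis times angle).
In Python, from plant import robot, optics, close_job, models gives the robot as it stands.
- The arm moves only by the shell command python3 -m inch 'ROWS' [OPENING] [FORCE]. ROWS is a JSON object of lists of equal length, an entry for each row: "travel": the shift along the tool's x, y, z in m, a list of three; "spin": the turn about the tool's z in rad. In form: {"travel": [[x, y, z], ...], "spin": [spin, ...]}. A call has 1 to 10 rows; each row is the pose to reach, as a shift and turn from the pose commanded when the call began, along the tool's axes at that moment; what a row does not reach only later rows make up. A row lasts 1/12 s, in which the tool goes at most 41.7 mm and 7.16 degrees, less where a joint would pass 70% of its speed; a pose out of reach is approached as far as the arm can. A call with a gripper value outside its range is refused whole. OPENING is the closure, from 0 (fully open) to 1 (shut), set as the call begins (- or left out, the last holds). The fingers move at their own pace and stop on an object; FORCE is the grip in N (left out, the last holds). Time passes only in rows, so rows that repeat a pose let the fingers close. It gives the time, the measured TCP pose, the force, the opening and the grip force at its end, in the units of the state.
- robot.read_state(): the state, without advancing time (a new reading comes with each control period).
- optics.read_camera(name): name is "scene" or "top"; returns (picture, depth): 480x640x3 uint8, red, green, blue; 480x640 float32, m along the optical axis (not along the pixel's ray), 0 where there is no reading.
- optics.camera_info(name): a dict with "camera_matrix" (3x3 intrinsics, pixels), "view" (4x4, takes a point from world to camera coordinates). Camera axes: x right, y down, z forward; pixel columns grow to the right and rows downward; lengths in m; the calibration is good to about 2 mm. A picture is of the moment at which its call begins. camera_info takes no time and is no camera call.
- close_job(): hands the job in; it is judged then, once.
Trained networks look in the newest picture that a camera, given by its name, has taken for a name from the list of things; names that differ only in an ending like _2 or _b are one class to them, and where a whole thing is asked for, a point or a joint stands for the part that bears it (a point fixed in the world has none). Each returns a list of dicts, best first, with "p" (0 to 1); they miss things now and then, are a little off and sometimes report something else, mostly with a low value. They report only what shows in the picture. A call takes as long as a camera call. They do not tell look-alikes from the thing itself.
- models.look_for(camera, name): "centre" ([x, y, z] in m, in world coordinates, good to about 4 mm: the middle of the surface that is visible of it).
- models.masks_of(camera, name): "region" (480x640 bool, what is visible of it).
The state is a dict: "t": time; "q": joint angles; "dq": joint speeds; "joint_torque": joint torques, N m; "tool_pos": TCP position; "orientation": TCP orientation; "force": force on the tool from outside, world axes, zero at the start; "wrist_torque": the same for the moment, N m; "opening": finger opening in m; "gripper_force": force on a finger pad.
Only numpy, scipy, OpenCV 4.12 (cv2) and the standard library are available. Lean on these libraries where they do the work, as an engineer would, in place of code of your own. Each camera call takes 0.05 s, during which the arm holds its last target. There are 200 camera calls.

## Task

Push the telescoping display stand fully home, its inner tube first and then its middle tube. Then build the clay totem on its top plate, one piece after another from the bottom up: the square block, the wide disc, the narrow drum and the pointed finial, each seated down over the boss below it. Leave the glass jar where it stands.

Things in the scene. Friction and masses are not known exactly. Their poses are not given: they have to be found in the camera images.
- stand: Telescoping display stand, fixed to the table. Round dark foot 84 mm across and 10 mm high; on it an upright outer aluminium tube 52 mm across (56 mm at its black collar) reaching to 55 mm above the table, out of which two thinner tubes stand. Origin: centre of the foot's underside, on the table; z up the tube axis.
- mid_tube (a joint): How far the middle tube (42 mm across, black rim 46 mm) has been pushed down into the outer tube, m: 0 fully out (its rim 94 mm above the table), 0.035 fully home against a firm stop. Starts between 0 and 0.008. It moves against about 11 N of friction and stays where it is left.
- inner_tube (a joint): How far the inner tube (32 mm across), which carries the round top plate, has been pushed down into the middle tube, m: 0 fully out, 0.035 fully home against a firm stop. Starts between 0 and 0.008. It moves against about 5 N of friction and stays where it is left, so a slow straight push down on the top sends the inner tube home first and then the middle tube.
- seat (a point): Centre of the upper face of the stand's round top plate (64 mm across, 8 mm thick), which rides on the inner tube: about 70 mm above the table with both tubes fully home, 140 mm with both fully out. From it rises a tapered round boss (24 mm across at its foot, 16 mm at its flat top, 10 mm high), which may be pressed on, and on which the lowest piece sits.
- block: Square white clay piece, 60 x 60 mm, 28 mm high, with a tapered round boss (24 mm across at its foot, 16 mm at its flat top, 10 mm high) on top. Its underside has a round socket 28 mm across and 12 mm deep. About 140 g, loose. Origin: centre of its underside; z up, x and y square to its sides.
- disc: Wide round white clay piece, 66 mm across, 24 mm high, with a tapered round boss (24 mm across at its foot, 16 mm at its flat top, 10 mm high) on top. Its underside has a round socket 28 mm across and 12 mm deep. About 110 g, loose. Origin: centre of its underside; z up.
- drum: Narrow tall round white clay piece, 46 mm across, 40 mm high, with a tapered round boss (24 mm across at its foot, 16 mm at its flat top, 10 mm high) on top. Its underside has a round socket 28 mm across and 12 mm deep. About 90 g, loose. Origin: centre of its underside; z up.
- finial: Pointed white clay top piece: a straight round band 44 mm across and 26 mm high, then a tapering onion point to 52 mm in all; no boss. Its underside has a round socket 28 mm across and 12 mm deep. About 80 g, loose. Origin: centre of its underside; z up.
- jar: Closed glass jar with a steel cap, 54 mm across and 70 mm high, standing among the pieces; it is to be left alone. Origin: centre of its underside.
Not all that is in view belongs to the job. Leave any red look-alike of the block alone.

How it is judged:
By the outcome, as a careful person would: the job done as asked, in the order asked, and still so for the second after the job is handed in, with the robot touching nothing.
It also fails if it takes over 141 s, if anything falls off the work surface, if the arm or the gripper's body presses on something with over 40 N, if the wrist force passes 120 N, or if a joint passes its speed limit or range.

## Working session

There is one attempt and no reset: what is moved stays moved. The work goes in short steps, Python scripts to look and compute and a shell command to move; the robot and the scene stay as the last step left them, time stands still between calls to the robot, and variables do not carry over. Pictures are saved under pics/ and viewed, at most 14 in all, crops included, and the job is handed in when it is done.

```bash
ls; mkdir -p pics
cat > h.py <<'E'
import numpy as np, cv2
from plant import robot, optics, models
def snap(cam,name):
    p,d=optics.read_camera(cam); cv2.imwrite(f'pics/{name}.png',p[:,:,::-1]); np.savez(f'/tmp/{name}.npz',p=p,d=d); return p,d
def pts(cam,d):
    i=optics.camera_info(cam);K=np.array(i['camera_matrix']);V=np.array(i['view'])
    v,u=np.mgrid[:480,:640]
    c=np.stack([(u-K[0,2])/K[0,0]*d,(v-K[1,2])/K[1,1]*d,d],-1)
    w=(c-V[:3,3])@V[:3,:3]; w[d==0]=np.nan
    return w
def proj(cam,w):
    i=optics.camera_info(cam);K=np.array(i['camera_matrix']);V=np.array(i['view'])
    c=V[:3,:3]@np.array(w)+V[:3,3]; u=K@c; return u[:2]/u[2]
E
python3 - <<'E'
from h import *
for c in('scene','top'):
    p,d=snap(c,c+'0'); print(c,np.round(optics.camera_info(c)['view'],3).tolist(),(d>0).mean())
    for n in('stand','seat','block','disc','drum','finial','jar'):
        for r in models.look_for(c,n)[:3]: print(n,np.round(r['centre'],3),round(r['p'],2),proj(c,r['centre']).round())
s=robot.read_state();print(s)
E
```

```text
pics
scene [[0.769, 0.639, 0.023, -0.453], [0.362, -0.406, -0.839, -0.104], [-0.527, 0.654, -0.544, 1.357], [0.0, 0.0, 0.0, 1.0]] 0.9905859375
stand [0.461 0.009 0.058] 0.69 [275. 253.]
seat [0.458 0.007 0.13 ] 0.58 [272. 221.]
seat [ 0.477 -0.268  0.034] 0.58 [167. 336.]
seat [ 0.645 -0.253  0.024] 0.42 [244. 385.]
block [0.734 0.176 0.032] 0.79 [435. 280.]
block [0.632 0.218 0.028] 0.78 [402. 253.]
disc [ 0.644 -0.251  0.023] 0.82 [244. 385.]
drum [0.457 0.009 0.128] 0.65 [272. 221.]
drum [ 0.476 -0.268  0.033] 0.62 [167. 336.]
finial [0.487 0.225 0.027] 0.64 [350. 229.]
jar [ 0.65  -0.019  0.049] 0.9 [340. 302.]
top [[0.006, -1.0, 0.012, -0.019], [-0.997, -0.007, -0.075, 0.61], [0.075, -0.011, -0.997, 1.075], [0.0, 0.0, 0.0, 1.0]] 0.9958951822916666
stand [0.452 0.019 0.122] 0.63 [301. 320.]
stand [0.478 0.232 0.037] 0.55 [198. 303.]
stand [ 0.635 -0.008  0.069] 0.29 [315. 227.]
seat [0.449 0.017 0.126] 0.87 [301. 322.]
block [0.613 0.223 0.023] 0.59 [205. 239.]
disc [ 0.638 -0.249  0.025] 0.95 [429. 229.]
drum [ 0.464 -0.254  0.04 ] 0.76 [434. 311.]
finial [0.478 0.23  0.034] 0.85 [199. 304.]
jar [ 0.634 -0.01   0.072] 0.84 [316. 227.]
{'t': 0.8, 'q': array([ 1.11760146e+00,  1.30383014e-01,  1.48818542e+00,  1.15670019e-05,
        1.52301639e+00, -8.53674627e-02]), 'dq': array([-3.33781933e-04, -1.10601542e-03,  9.50902097e-04, -3.49376351e-05,
        1.28517189e-03,  3.84437634e-04]), 'joint_torque': array([ 6.77061707e-04, -5.59702671e+01, -4.92035043e+01,  7.66677316e-02,
        2.27269455e-02,  3.67398570e-05]), 'tool_pos': array([0.21571343, 0.55988918, 0.23565339]), 'orientation': array([-5.74529457e-01, -3.08860218e+00, -1.66976074e-05]), 'force': array([-0.02737001,  0.61669859,  0.24324515]), 'wrist_torque': array([-0.03831704, -0.05295151,  0.04390761]), 'gripper_force': 0.0, 'opening': 0.09285437044917651}
```

View pics/scene0.png

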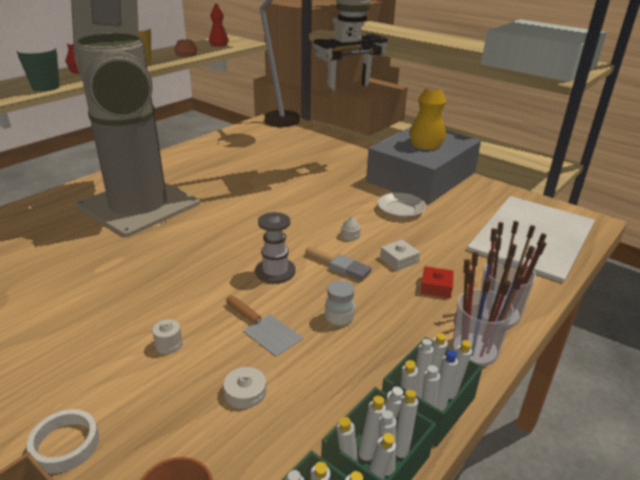

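View pics/top0.png

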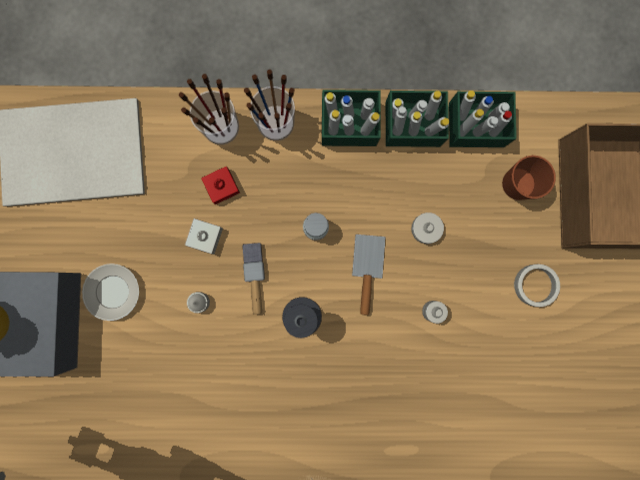

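The scene picture shows the stand at (275,250), white block (400,254), red look-alike (437,282), finial (350,229), drum (167,336), disc (244,386) and jar (340,302). In the top picture they are at: stand (301,318), white block (204,237), red block (221,185), finial (197,302), drum (436,312), disc (429,229), jar (316,227).

Possible block: white (204,237) or red (221,185) → white. Possible drum: (436,312), jar (316,227), stand top → (436,312). Possible finial: (197,302), or the bowl at (112,292) → (197,302). Possible disc: (429,229), or the ring at (538,285) → (429,229).

```bash
cat > m.py <<'E'
from h import *
def circ(P):  # min enclosing circle, trimmed
    (c,r)=cv2.minEnclosingCircle((P*1000).astype(np.float32)); return np.round(c,1),round(r,1)
def crop(cam,ctr,r,P):
    m=np.hypot(P[...,0]-ctr[0],P[...,1]-ctr[1])<r
    return P[m&np.isfinite(P[...,2])]
if __name__=='__main__':
    C={'stand':(.452,.015,.05),'block':(.62,.22,.05),'disc':(.64,-.25,.05),'drum':(.466,-.258,.04),'finial':(.48,.23,.04),'jar':(.64,-.015,.045)}
    for cam in('top','scene'):
        P=pts(cam,np.load(f'/tmp/{cam}0.npz')['d'])
        for n,(x,y,r) in C.items():
            Q=crop(cam,(x,y),r,P); h=Q[:,2]
            print(cam,n,'table',np.percentile(h,5).round(4),'max',h.max().round(4),end=' ')
            hist,e=np.histogram(h[h>.012],bins=np.arange(0.012,.16,.004)); print({round(e[i]*1000):int(hist[i]) for i in range(len(hist)) if hist[i]>8})
            a=h.max()
            for lo,hi in {'stand':(a-.018,1),'block':(.02,.032),'disc':(.016,.028),'drum':(.032,.044),'finial':(.008,.03),'jar':(.05,1)}[n:=n] and [{'stand':(a-.018,1),'block':(.02,.032),'disc':(.016,.028),'drum':(.032,.044),'finial':(.008,.03),'jar':(.05,1)}[n]]:
                q=Q[(h>lo)&(h<hi)][:,:2]; print('   body',len(q),circ(q),'rect',cv2.minAreaRect((q*1000).astype(np.float32)))
            t={'stand':a-.006,'block':.034,'disc':.030,'drum':.046,'finial':.04,'jar':.06}[n]
            q=Q[h>t]; print('   boss',len(q),np.median(q,0).round(4) if len(q) else '', circ(q[:,:2]) if len(q) else '')
E
python3 m.py
python3 - <<'E'
import cv2
a=cv2.imread('pics/top0.png')[160:350,170:470]
cv2.imwrite('pics/crop0.png',cv2.resize(a,(800,507),interpolation=cv2.INTER_CUBIC))
E
```

```text
top stand table -0.001 max 0.1366 {12: 107, 120: 141, 124: 614, 128: 115, 132: 20}
   body 893 (array([449.8,  18.5]), 31.9) rect ((449.9341735839844, 18.34650230407715), (62.25214767456055, 62.377872467041016), 26.923870086669922)
   boss 33 [0.4527 0.0194 0.1327] (array([449.5,  15.5]), 27.6)
top block table -0.0017 max 0.0422 {12: 15, 16: 10, 20: 16, 24: 286, 28: 453, 32: 63, 36: 9}
   body 755 (array([617.7, 227.2]), 41.0) rect ((618.0574951171875, 227.6073455810547), (60.5348014831543, 59.87516784667969), 72.57284545898438)
   boss 25 [0.6136 0.2223 0.0358] (array([613.8, 233.9]), 18.2)
top disc table -0.002 max 0.0352 {12: 9, 16: 26, 20: 254, 24: 408, 28: 61, 32: 12}
   body 688 (array([ 639.1, -247.6]), 32.9) rect ((638.8951416015625, -247.2470703125), (64.33773803710938, 64.8878173828125), 28.252588272094727)
   boss 26 [ 0.636  -0.2433  0.0316] (array([ 638.7, -242.3]), 26.4)
top drum table -0.0018 max 0.0527 {12: 10, 20: 12, 32: 12, 36: 126, 40: 204, 44: 35, 48: 12}
   body 342 (array([ 463.1, -259.4]), 22.8) rect ((462.3680419921875, -259.4095458984375), (44.43007659912109
[... 2186 characters left out ...]
e finial table 0.0004 max 0.0551 {12: 27, 16: 25, 20: 35, 24: 42, 28: 43, 32: 34, 36: 35, 40: 26, 44: 18}
   body 182 (array([481.9, 234.5]), 22.5) rect ((486.5946350097656, 229.27688598632812), (43.656246185302734, 30.943378448486328), 36.62664031982422)
   boss 53 [0.4852 0.2332 0.0442] (array([483.6, 233.9]), 13.3)
scene jar table 0.0004 max 0.0747 {12: 54, 16: 47, 20: 48, 24: 49, 28: 53, 32: 63, 36: 52, 40: 75, 44: 80, 48: 59, 52: 25, 56: 42, 60: 44, 64: 43, 68: 255, 72: 119}
   body 556 (array([641.5,  -9.5]), 25.4) rect ((641.7539672851562, -9.694446563720703), (46.30458068847656, 48.13200378417969), 27.66680335998535)
   boss 461 [ 0.6448 -0.0135  0.0711] (array([640.7, -10.4]), 25.3)
```

View pics/crop0.png

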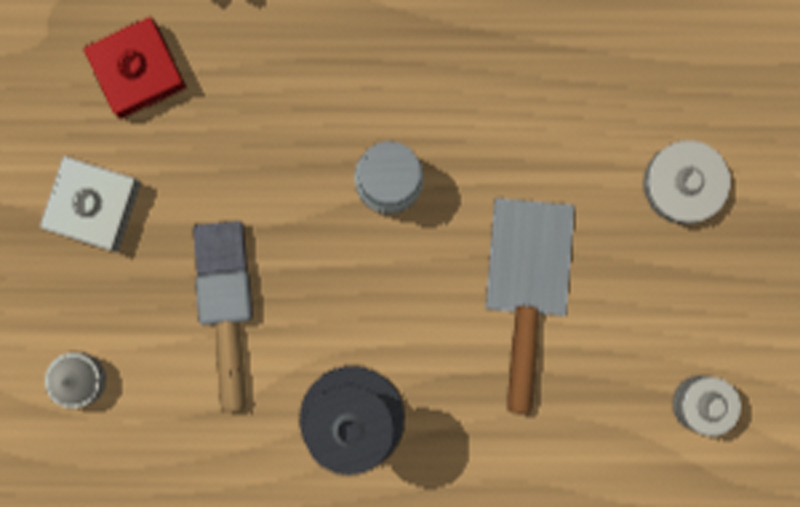

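The close crop confirms the choice: white block at crop (90,203), with the red one apart at (133,67). The drum and disc on the right are clear of their neighbours. Next I'll work out the travels.

```bash
cat > g.py <<'E'
import sys,numpy as np
from scipy.spatial.transform import Rotation as Ro
from plant import robot
# python3 g.py x y z [yaw of closing line, deg]
s=robot.read_state();R=Ro.from_rotvec(s['orientation']).as_matrix();p=s['tool_pos']
y=np.degrees(np.arctan2(R[1,1],R[0,1]))
print('t',round(s['t'],2),'pos',p.round(4),'closing yaw',y.round(2),'tilt',np.degrees(np.arccos(-R[2,2])).round(2),'q6',s['q'][5].round(2),'F',s['force'].round(1),'open',s['opening'].round(4),'gf',s['gripper_force'])
a=[float(v) for v in sys.argv[1:]]
if len(a)>=3: print('travel',(R.T@(np.array(a[:3])-p)).round(4))
if len(a)==4:
    d=(y-a[3]+90)%180-90; print('spin',np.radians(d).round(4),'or',np.radians(d-np.sign(d)*180).round(3))
E
python3 g.py .4505 .018 .21; python3 g.py .619 .227 .15 72.4
```

```text
Traceback (most recent call last):
  File "g.py", line 7, in <module>
    print('t',round(s['t'],2),'pos',p.round(4),'closing yaw',y.round(2),'tilt',np.degrees(np.arccos(-R[2,2])).round(2),'q6',s['q'][5].round(2),'F',s['force'].round(1),'open',s['opening'].round(4),'gf',s['gripper_force'])
                                                                                                                                                                              ^^^^^^^^^^^^^^^^^^
AttributeError: 'float' object has no attribute 'round'
Traceback (most recent call last):
  File "g.py", line 7, in <module>
    print('t',round(s['t'],2),'pos',p.round(4),'closing yaw',y.round(2),'tilt',np.degrees(np.arccos(-R[2,2])).round(2),'q6',s['q'][5].round(2),'F',s['force'].round(1),'open',s['opening'].round(4),'gf',s['gripper_force'])
                                                                                                                                                                              ^^^^^^^^^^^^^^^^^^
AttributeError: 'float' object has no attribute 'round'
```

```bash
sed -i "s/s\['opening'\].round(4)/round(s['opening'],4)/" g.py
python3 g.py .4505 .018 .21; python3 g.py .619 .227 .15 72.4
```

```text
t 0.8 pos [0.2157 0.5599 0.2357] closing yaw 68.93 tilt 0.0 q6 -0.09 F [-0.   0.6  0.2] open 0.0929 gf 0.0
travel [-0.4139 -0.4212  0.0256]
t 0.8 pos [0.2157 0.5599 0.2357] closing yaw 68.93 tilt 0.0 q6 -0.09 F [-0.   0.6  0.2] open 0.0929 gf 0.0
travel [-0.496  -0.1656  0.0856]
spin -0.0607 or 3.081
```

```bash
Q='python3 g.py'
python3 -m inch '{"travel":[[-0.414,-0.421,0.026],[-0.414,-0.421,0.026],[-0.414,-0.421,0.026],[-0.414,-0.421,0.026],[-0.414,-0.421,0.026],[-0.414,-0.421,0.026],[-0.414,-0.421,0.026],[-0.414,-0.421,0.026],[-0.414,-0.421,0.026],[-0.414,-0.421,0.026]],"spin":[0,0,0,0,0,0,0,0,0,0]}' 1 20
python3 g.py .4505 .018 .17
```

```text
t: 1.63
tool_pos: [0.3817, 0.1762, 0.2176]
orientation: [0.574, 3.088, 0.001]
force: [-0.3, 0.7, 0.3]
opening: 0.0311
gripper_force: 0.0
t 1.63 pos [0.3817 0.1762 0.2176] closing yaw 68.95 tilt 0.07 q6 -0.89 F [-0.3  0.7  0.3] open 0.0311 gf 0.0
travel [-0.1209 -0.123   0.0476]
```

```bash
python3 -m inch '{"travel":[[-0.121,-0.123,0.02],[-0.121,-0.123,0.02],[-0.121,-0.123,0.02],[-0.121,-0.123,0.02],[-0.121,-0.123,0.02],[-0.121,-0.123,0.02],[-0.121,-0.123,0.02],[-0.121,-0.123,0.02]],"spin":[0,0,0,0,0,0,0,0]}'
python3 g.py .4505 .018 .16
```

```text
t: 2.3
tool_pos: [0.4497, 0.0209, 0.1975]
orientation: [-0.573, -3.089, -0.001]
force: [0.3, 0.2, 0.0]
opening: 0.0006
gripper_force: 0.0
t 2.3 pos [0.4497 0.0209 0.1975] closing yaw 68.97 tilt 0.03 q6 -1.27 F [0.3 0.2 0. ] open 0.0006 gf 0.0
travel [-0.0017 -0.0024  0.0375]
```

```bash
python3 -m inch '{"travel":[[-0.002,-0.002,0.02],[-0.002,-0.002,0.038],[-0.002,-0.002,0.038],[-0.002,-0.002,0.041],[-0.002,-0.002,0.044],[-0.002,-0.002,0.047],[-0.002,-0.002,0.050],[-0.002,-0.002,0.053],[-0.002,-0.002,0.056],[-0.002,-0.002,0.059]],"spin":[0,0,0,0,0,0,0,0,0,0]}'
python3 g.py .4505 .018 .097
```

```text
t: 3.13
tool_pos: [0.4518, 0.0173, 0.1387]
orientation: [0.574, 3.087, 0.001]
force: [1.3, 3.2, 3.5]
opening: 0.0004
gripper_force: 2.2
t 3.13 pos [0.4518 0.0173 0.1387] closing yaw 68.92 tilt 0.1 q6 -1.28 F [1.3 3.2 3.5] open 0.0004 gf 2.245313823223114
travel [0.0015 0.0001 0.0417]
```

```bash
python3 -m inch '{"travel":[[0,0,0.003],[0,0,0.006],[0,0,0.009],[0,0,0.012],[0,0,0.015],[0,0,0.018],[0,0,0.021],[0,0,0.024],[0,0,0.027],[0,0,0.030]],"spin":[0,0,0,0,0,0,0,0,0,0]}'
python3 g.py .4505 .018 .097
```

```text
t: 3.97
tool_pos: [0.4517, 0.017, 0.1088]
orientation: [0.574, 3.088, -0.0]
force: [-0.2, 2.0, 9.7]
opening: 0.0004
gripper_force: 4.9
t 3.97 pos [0.4517 0.017  0.1088] closing yaw 68.92 tilt 0.06 q6 -1.28 F [-0.2  2.   9.7] open 0.0004 gf 4.94792129524285
travel [0.0015 0.0006 0.0118]
```

```bash
python3 -m inch '{"travel":[[0,0,0.003],[0,0,0.006],[0,0,0.008],[0,0,0.009],[0,0,0.010],[0,0,0.011],[0,0,0.012],[0,0,0.0125]],"spin":[0,0,0,0,0,0,0,0]}'
python3 g.py .4505 .018 .097
```

```text
t: 4.63
tool_pos: [0.4518, 0.017, 0.097]
orientation: [0.574, 3.088, -0.0]
force: [-4.3, 1.9, 20.9]
opening: 0.0008
gripper_force: 10.2
t 4.63 pos [0.4518 0.017  0.097 ] closing yaw 68.93 tilt 0.06 q6 -1.28 F [-4.3  1.9 20.9] open 0.0008 gf 10.218007853382005
travel [0.0016 0.0005 0.    ]
```

```bash
python3 -m inch '{"travel":[[0,0,0.0005],[0,0,0.001],[0,0,0.001]],"spin":[0,0,0]}'
python3 g.py .4505 .018 .097
```

```text
t: 4.88
tool_pos: [0.4519, 0.017, 0.0969]
orientation: [0.574, 3.087, -0.0]
force: [-7.0, 2.3, 24.9]
opening: 0.0005
gripper_force: 12.3
t 4.88 pos [0.4519 0.017  0.0969] closing yaw 68.93 tilt 0.07 q6 -1.28 F [-7.   2.3 24.9] open 0.0005 gf 12.329504884091875
travel [ 0.0017  0.0005 -0.0001]
```

Hard stop reached: tip at 80 mm, as expected for both tubes fully home. Now I'll retreat and go to the block.

```bash
python3 -m inch '{"travel":[[0,0,-0.03],[0,0,-0.07],[0,0,-0.07]],"spin":[0,0,0]}' 0
python3 g.py .619 .227 .13 72.4
```

```text
t: 5.13
tool_pos: [0.454, 0.0164, 0.1711]
orientation: [0.573, 3.081, -0.0]
force: [2.0, -1.3, 1.0]
opening: 0.0161
gripper_force: 0.0
t 5.13 pos [0.454  0.0164 0.1711] closing yaw 68.92 tilt 0.44 q6 -1.28 F [ 2.  -1.3  1. ] open 0.0161 gf 0.0
travel [-0.0779  0.2558  0.042 ]
spin -0.0608 or 3.081
```

```bash
python3 -m inch '{"travel":[[-0.079,0.257,0.04],[-0.079,0.257,0.04],[-0.079,0.257,0.04],[-0.079,0.257,0.04],[-0.079,0.257,0.04],[-0.079,0.257,0.04],[-0.079,0.257,0.04],[-0.079,0.257,0.04],[-0.079,0.257,0.04],[-0.079,0.257,0.04]],"spin":[-0.061,-0.061,-0.061,-0.061,-0.061,-0.061,-0.061,-0.061,-0.061,-0.061]}'
python3 g.py .619 .227 .021 72.4
python3 - <<'E'
from m import *
for cam in('top','scene'):
    p,d=snap(cam,cam+'1');P=pts(cam,d)
    Q=crop(cam,(.451,.017),.05,P);h=Q[:,2];a=h.max();q=Q[h>.055]
    print(cam,a,np.median(q[:,2]),circ(q[:,:2]))
    q=Q[h>.074];print(circ(q[:,:2]),len(q))
E
```

```text
t: 5.97
tool_pos: [0.6164, 0.2275, 0.1235]
orientation: [-0.48, -3.103, 0.003]
force: [-0.7, 0.5, 0.5]
opening: 0.0823
gripper_force: 0.0
t 5.97 pos [0.6164 0.2275 0.1235] closing yaw 72.42 tilt 0.15 q6 -0.99 F [-0.7  0.5  0.5] open 0.0823 gf 0.0
travel [-0.0028  0.0005  0.1025]
spin 0.0003 or -3.141
top 0.08198283321791676 0.07078328885322423 (array([449.8,  18.7]), 31.8)
(array([450.4,  19. ]), 31.2) 66
scene 0.08349113563499166 0.07137766841518452 (array([450.4,  17.6]), 33.7)
(array([456.5,   5. ]), 28.2) 46
```

```bash
python3 -m inch '{"travel":[[-0.003,0,0.04],[-0.003,0,0.07],[-0.003,0,0.09],[-0.003,0,0.1],[-0.003,0,0.102],[-0.003,0,0.102]],"spin":[0,0,0,0,0,0]}'
python3 g.py .619 .227 .021 72.4
```

```text
t: 6.57
tool_pos: [0.6201, 0.227, 0.0232]
orientation: [-0.481, -3.104, 0.0]
force: [-0.6, 0.4, 0.7]
opening: 0.0928
gripper_force: 0.0
t 6.57 pos [0.6201 0.227  0.0232] closing yaw 72.38 tilt 0.01 q6 -0.99 F [-0.6  0.4  0.7] open 0.0928 gf 0.0
travel [ 0.001  -0.0003  0.0022]
spin -0.0003 or 3.141
```

```bash
python3 -m inch '{"travel":[[0.001,0,0.001],[0.001,0,0.001],[0.001,0,0.001],[0.001,0,0.001],[0.001,0,0.001],[0.001,0,0.001],[0.001,0,0.001],[0.001,0,0.001]],"spin":[0,0,0,0,0,0,0,0]}' 1 25
python3 g.py .4502 .018 .13 72.4
```

```text
t: 7.23
tool_pos: [0.6196, 0.2281, 0.0224]
orientation: [0.48, 3.104, 0.001]
force: [-2.4, -0.8, 3.9]
opening: 0.0598
gripper_force: 25.0
t 7.23 pos [0.6196 0.2281 0.0224] closing yaw 72.43 tilt 0.04 q6 -0.99 F [-2.4 -0.8  3.9] open 0.0598 gf 24.986736103892326
travel [ 0.098  -0.2514 -0.1078]
spin 0.0005 or -3.141
```

```bash
python3 -m inch '{"travel":[[0,0,-0.02],[0,0,-0.05],[0,0,-0.09],[0,0,-0.11],[0,0,-0.11]],"spin":[0,0,0,0,0]}'
python3 -m inch '{"travel":[[0.098,-0.251,0],[0.098,-0.251,0],[0.098,-0.251,0],[0.098,-0.251,0],[0.098,-0.251,0],[0.098,-0.251,0],[0.098,-0.251,0],[0.098,-0.251,0],[0.098,-0.251,0],[0.098,-0.251,0]],"spin":[0,0,0,0,0,0,0,0,0,0]}'
python3 g.py .4502 .018 .093 72.4
python3 - <<'E'
from h import *
snap('scene','scene2')
E
```

```text
t: 7.65
tool_pos: [0.6226, 0.2289, 0.1386]
orientation: [0.479, 3.096, 0.006]
force: [0.7, -0.1, -0.9]
opening: 0.0598
gripper_force: 25.0
t: 8.48
tool_pos: [0.45, 0.0186, 0.1312]
orientation: [-0.481, -3.104, -0.001]
force: [-0.8, 0.1, -2.1]
opening: 0.0596
gripper_force: 25.0
t 8.48 pos [0.45   0.0186 0.1312] closing yaw 72.4 tilt 0.04 q6 -1.34 F [-0.8  0.1 -2.1] open 0.0596 gf 24.986668825149536
travel [-0.0004 -0.0005  0.0382]
spin -0.0001 or 3.142
```

View pics/scene2.png

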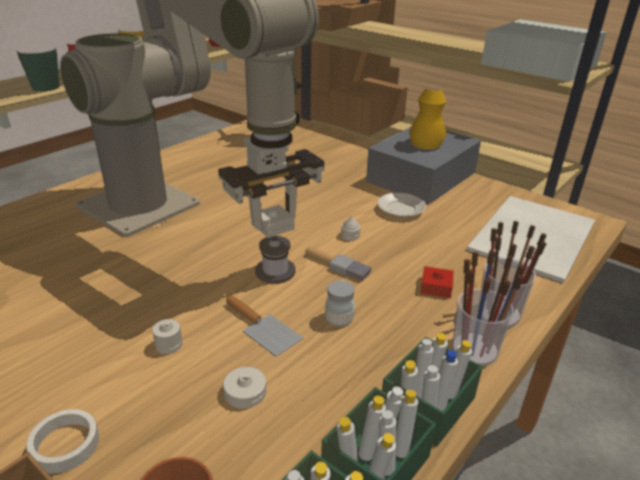

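The block hangs level in the jaws at (273,222), right over the collapsed stand at (275,243). Lowering it.

```bash
python3 -m inch '{"travel":[[0,0,0.015],[0,0,0.025],[0,0,0.03],[0,0,0.034],[0,0,0.037],[0,0,0.0385],[0,0,0.0385]],"spin":[0,0,0,0,0,0,0]}'
python3 g.py .4502 .018 .0924
```

```text
t: 9.12
tool_pos: [0.45, 0.0183, 0.0932]
orientation: [-0.48, -3.104, 0.0]
force: [1.8, 0.5, -1.1]
opening: 0.0595
gripper_force: 25.0
t 9.12 pos [0.45   0.0183 0.0932] closing yaw 72.43 tilt 0.02 q6 -1.34 F [ 1.8  0.5 -1.1] open 0.0595 gf 24.986552596092224
travel [-0.0003 -0.0002  0.0008]
```

```bash
python3 -m inch '{"travel":[[0,0,0.001],[0,0,0.0015],[0,0,0.0015]],"spin":[0,0,0]}'
python3 g.py .4502 .018 .0924
```

```text
t: 9.37
tool_pos: [0.4504, 0.0182, 0.0922]
orientation: [0.48, 3.104, 0.0]
force: [0.4, 0.8, -1.7]
opening: 0.0596
gripper_force: 25.0
t 9.37 pos [0.4504 0.0182 0.0922] closing yaw 72.42 tilt 0.05 q6 -1.34 F [ 0.4  0.8 -1.7] open 0.0596 gf 24.986357912421227
travel [ 0.0001 -0.0002 -0.0002]
```

```bash
python3 -m inch '{"travel":[[0,0,0.0005],[0,0,0.001],[0,0,0.0015],[0,0,0.0015]],"spin":[0,0,0,0]}'
python3 g.py .4502 .018 .0924
```

```text
t: 9.7
tool_pos: [0.4505, 0.0182, 0.0922]
orientation: [0.48, 3.104, -0.0]
force: [-7.0, 1.2, 14.3]
opening: 0.0598
gripper_force: 25.0
t 9.7 pos [0.4505 0.0182 0.0922] closing yaw 72.42 tilt 0.05 q6 -1.34 F [-7.   1.2 14.3] open 0.0598 gf 24.986494928598404
travel [ 0.0002 -0.0003 -0.0002]
```

Seated at the expected height. Release, rise, and head for the disc.

```bash
python3 -m inch '{"travel":[[0,0,-0.001],[0,0,-0.001],[0,0,-0.001],[0,0,-0.001],[0,0,-0.001],[0,0,-0.02],[0,0,-0.06],[0,0,-0.08],[0,0,-0.08]],"spin":[0,0,0,0,0,0,0,0,0]}' 0
python3 g.py .6408 -.2475 .12 72.4
```

```text
t: 10.45
tool_pos: [0.453, 0.018, 0.1757]
orientation: [0.479, 3.097, 0.001]
force: [1.0, -0.3, 1.1]
opening: 0.0927
gripper_force: 0.0
t 10.45 pos [0.453  0.018  0.1757] closing yaw 72.42 tilt 0.47 q6 -1.34 F [ 1.  -0.3  1.1] open 0.0927 gf 0.0
travel [-0.2588 -0.1965  0.0574]
spin 0.0004 or -3.141
```

Run:
```python
from m import *
for cam in('top','scene'):
    p,d=snap(cam,cam+'3');P=pts(cam,d)
    Q=crop(cam,(.451,.018),.05,P);h=Q[:,2];
    print(cam,np.histogram(h,bins=np.arange(.06,.2,.01))[0]);q=Q[(h>.085)&(h<.103)]
    print(np.median(q[:,2]),cv2.minAreaRect((q[:,:2]*1000).astype(np.float32)))
```

```text
top [ 5  8  6 13  3  0  0  0  0  0  0  0  0  0]
0.0981458822715048 ((477.390380859375, 10.656909942626953), (56.763145446777344, 3.3473026752471924), 75.37346649169922)
scene [ 63 162 181 439 187   1   0   0   0   8  26  31  30  32]
0.09882775114505958 ((450.9676513671875, 17.78546714782715), (61.937774658203125, 62.795711517333984), 72.77401733398438)
```

```bash
python3 -m inch '{"travel":[[-0.26,-0.197,0.055],[-0.26,-0.197,0.055],[-0.26,-0.197,0.055],[-0.26,-0.197,0.055],[-0.26,-0.197,0.055],[-0.26,-0.197,0.055],[-0.26,-0.197,0.055],[-0.26,-0.197,0.055],[-0.26,-0.197,0.055],[-0.26,-0.197,0.055]],"spin":[0,0,0,0,0,0,0,0,0,0]}'
python3 g.py .6408 -.2475 .022
```

```text
t: 11.38
tool_pos: [0.6365, -0.2489, 0.1099]
orientation: [-0.483, -3.097, -0.003]
force: [-0.5, 0.3, -0.2]
opening: 0.0933
gripper_force: 0.0
t 11.38 pos [ 0.6365 -0.2489  0.1099] closing yaw 72.29 tilt 0.42 q6 -1.71 F [-0.5  0.3 -0.2] open 0.0933 gf 0.0
travel [-0.0043  0.0026  0.0879]
```

```bash
python3 -m inch '{"travel":[[-0.003,0.002,0.03],[-0.003,0.002,0.06],[-0.003,0.002,0.07],[-0.003,0.002,0.08],[-0.003,0.002,0.08],[-0.003,0.002,0.08]],"spin":[0,0,0,0,0,0]}'
python3 g.py .6408 -.2475 .022
```

```text
t: 11.88
tool_pos: [0.6419, -0.2466, 0.0361]
orientation: [0.479, 3.105, -0.0]
force: [0.9, -1.7, 0.7]
opening: 0.0932
gripper_force: 0.0
t 11.88 pos [ 0.6419 -0.2466  0.0361] closing yaw 72.45 tilt 0.02 q6 -1.71 F [ 0.9 -1.7  0.7] open 0.0932 gf 0.0
travel [ 0.0008 -0.0012  0.0141]
```

```bash
python3 -m inch '{"travel":[[0.001,-0.001,0.008],[0.001,-0.001,0.013],[0.001,-0.001,0.014],[0.001,-0.001,0.014]],"spin":[0,0,0,0]}'
python3 -m inch '{"travel":[[0,0,0],[0,0,0],[0,0,0],[0,0,0],[0,0,0],[0,0,0],[0,0,0],[0,0,0]],"spin":[0,0,0,0,0,0,0,0]}' 1 25
python3 g.py .4507 .018 .16
```

```text
t: 12.22
tool_pos: [0.6403, -0.2477, 0.0212]
orientation: [-0.48, -3.104, -0.0]
force: [-0.3, -0.1, -0.1]
opening: 0.0931
gripper_force: 0.0
t: 12.88
tool_pos: [0.6407, -0.2478, 0.0215]
orientation: [0.48, 3.104, -0.0]
force: [-0.5, -0.5, 1.5]
opening: 0.066
gripper_force: 25.0
t 12.88 pos [ 0.6407 -0.2478  0.0215] closing yaw 72.42 tilt 0.02 q6 -1.71 F [-0.5 -0.5  1.5] open 0.066 gf 25.000200625509024
travel [ 0.2613  0.196  -0.1386]
```

```bash
python3 -m inch '{"travel":[[0,0,-0.02],[0,0,-0.05],[0,0,-0.09],[0,0,-0.125],[0,0,-0.14],[0,0,-0.14]],"spin":[0,0,0,0,0,0]}'
python3 -m inch '{"travel":[[0.261,0.196,0],[0.261,0.196,0],[0.261,0.196,0],[0.261,0.196,0],[0.261,0.196,0],[0.261,0.196,0],[0.261,0.196,0],[0.261,0.196,0],[0.261,0.196,0],[0.261,0.196,0]],"spin":[0,0,0,0,0,0,0,0,0,0]}'
python3 -m inch '{"travel":[[0,0,0],[0,0,0],[0,0,0]],"spin":[0,0,0]}'
python3 g.py .4507 .018 .12
python3 - <<'E'
from m import *
for cam in('scene',):
    p,d=snap(cam,cam+'4');P=pts(cam,d)
    Q=crop(cam,(.451,.018),.05,P);h=Q[:,2];
    print(np.histogram(h,bins=np.arange(.08,.2,.01))[0]);q=Q[(h>.12)&(h<.17)]
    r=models.masks_of('scene','disc');
    for x in r[:2]:
        w=P[x['region']]; w=w[np.isfinite(w[:,2])]; print(x['p'],np.median(w,0), w.min(0),w.max(0))
        w=w[(w[:,2]>.145)&(w[:,2]<.168)]
        if len(w)>5: print(circ(w[:,:2]))
E
```

```text
t: 13.38
tool_pos: [0.6434, -0.249, 0.1678]
orientation: [0.479, 3.096, -0.004]
force: [1.9, -0.3, 0.2]
opening: 0.0659
gripper_force: 25.0
t: 14.22
tool_pos: [0.4492, 0.0193, 0.1595]
orientation: [-0.475, -3.103, 0.0]
force: [0.3, -1.5, -1.2]
opening: 0.0657
gripper_force: 25.0
t: 14.47
tool_pos: [0.4513, 0.0171, 0.1609]
orientation: [-0.482, -3.104, 0.0]
force: [-0.2, 0.1, -1.3]
opening: 0.0655
gripper_force: 25.0
t 14.47 pos [0.4513 0.0171 0.1609] closing yaw 72.35 tilt 0.04 q6 -1.34 F [-0.2  0.1 -1.3] open 0.0655 gf 24.999689189717174
travel [0.0008 0.0007 0.0409]
[175 432 199   0   0   0 124 202 539 129 108]
0.86 [0.46337637 0.00892596 0.16406763] [ 0.22572637 -0.01958064 -0.00107384] [0.48563736 0.27693421 0.17497632]
(array([454. ,  16.1]), 35.8)
0.28 [0.48823801 0.22536491 0.02793563] [0.46122462 0.211861   0.00401839] [0.50447278 0.24834449 0.05271563]
```

```bash
python3 -m inch '{"travel":[[0.0005,0.0005,0.012],[0.0005,0.0005,0.022],[0.0005,0.0005,0.03],[0.0005,0.0005,0.035],[0.0005,0.0005,0.038],[0.0005,0.0005,0.04],[0.0005,0.0005,0.0415],[0.0005,0.0005,0.0425],[0.0005,0.0005,0.0425]],"spin":[0,0,0,0,0,0,0,0,0]}'
python3 g.py .4507 .018 .12
```

```text
t: 15.32
tool_pos: [0.451, 0.0186, 0.1194]
orientation: [0.48, 3.104, 0.0]
force: [-0.3, 0.0, 0.8]
opening: 0.0659
gripper_force: 25.0
t 15.32 pos [0.451  0.0186 0.1194] closing yaw 72.43 tilt 0.05 q6 -1.34 F [-0.3  0.   0.8] open 0.0659 gf 24.99985536094755
travel [ 0.0001 -0.0006 -0.0006]
```

```bash
python3 -m inch '{"travel":[[0,0,0.0005],[0,0,0.001],[0,0,0.001]],"spin":[0,0,0]}'
python3 -m inch '{"travel":[[0,0,-0.001],[0,0,-0.001],[0,0,-0.001],[0,0,-0.001],[0,0,-0.001],[0,0,-0.02],[0,0,-0.06],[0,0,-0.08],[0,0,-0.08]],"spin":[0,0,0,0,0,0,0,0,0]}' 0
python3 g.py .4647 -.2597 .14
python3 - <<'E'
from m import *
for cam in('scene','top'):
    p,d=snap(cam,cam+'5');P=pts(cam,d)
    Q=crop(cam,(.451,.018),.05,P);h=Q[:,2];
    print(np.histogram(h,bins=np.arange(.08,.2,.01))[0]);q=Q[(h>.110)&(h<.127)];print(np.median(q[:,2]),circ(q[:,:2]))
E
```

```text
t: 15.57
tool_pos: [0.4512, 0.0185, 0.1193]
orientation: [0.48, 3.103, 0.0]
force: [-3.7, 0.4, 9.0]
opening: 0.066
gripper_force: 25.0
t: 16.32
tool_pos: [0.4535, 0.0184, 0.2033]
orientation: [0.479, 3.097, 0.001]
force: [0.2, -0.3, 0.2]
opening: 0.0931
gripper_force: 0.0
t 16.32 pos [0.4535 0.0184 0.2033] closing yaw 72.42 tilt 0.48 q6 -1.34 F [ 0.2 -0.3  0.2] open 0.0931 gf 0.0
travel [-0.0942 -0.2618  0.0635]
[173 195 149 144 467  20   0   0   0   0   3]
0.12294409682435861 (array([451.9,  18.5]), 35.3)
[ 6 29  4  5 13  0  0  0  0  0  0]
0.12204236485038866 (array([478.3,  11.3]), 14.8)
```

Disc seated (top at 0.122). On to the drum.

```bash
python3 -m inch '{"travel":[[-0.095,-0.262,0.06],[-0.095,-0.262,0.06],[-0.095,-0.262,0.06],[-0.095,-0.262,0.06],[-0.095,-0.262,0.06],[-0.095,-0.262,0.06],[-0.095,-0.262,0.06],[-0.095,-0.262,0.06],[-0.095,-0.262,0.06],[-0.095,-0.262,0.06]],"spin":[0,0,0,0,0,0,0,0,0,0]}'
python3 -m inch '{"travel":[[0,0,0],[0,0,0]],"spin":[0,0]}'
python3 g.py .4647 -.2597 .028
```

```text
t: 17.25
tool_pos: [0.4611, -0.2591, 0.1361]
orientation: [-0.481, -3.102, -0.003]
force: [0.9, 0.7, 0.0]
opening: 0.093
gripper_force: 0.0
t: 17.42
tool_pos: [0.4622, -0.2586, 0.1377]
orientation: [-0.478, -3.105, -0.0]
force: [0.2, -0.7, -0.9]
opening: 0.0926
gripper_force: 0.0
t 17.42 pos [ 0.4622 -0.2586  0.1377] closing yaw 72.51 tilt 0.01 q6 -1.87 F [ 0.2 -0.7 -0.9] open 0.0926 gf 0.0
travel [-0.0027 -0.0003  0.1097]
```

```bash
python3 -m inch '{"travel":[[-0.002,0,0.035],[-0.002,0,0.07],[-0.002,0,0.09],[-0.002,0,0.1],[-0.002,0,0.106],[-0.002,0,0.109],[-0.002,0,0.109],[-0.002,0,0.109]],"spin":[0,0,0,0,0,0,0,0]}'
python3 g.py .4647 -.2597 .028
```

```text
t: 18.08
tool_pos: [0.4651, -0.261, 0.0304]
orientation: [0.479, 3.103, -0.002]
force: [0.5, -0.0, -0.3]
opening: 0.0928
gripper_force: 0.0
t 18.08 pos [ 0.4651 -0.261   0.0304] closing yaw 72.44 tilt 0.14 q6 -1.87 F [ 0.5 -0.  -0.3] open 0.0928 gf 0.0
travel [0.0008 0.0012 0.0024]
```

```bash
python3 -m inch '{"travel":[[0,0.001,0.001],[0,0.001,0.001],[0,0.001,0.001],[0,0.001,0.001],[0,0.001,0.001],[0,0.001,0.001],[0,0.001,0.001],[0,0.001,0.001],[0,0.001,0.001],[0,0.001,0.001]],"spin":[0,0,0,0,0,0,0,0,0,0]}' 1 25
python3 g.py .4509 .0183 .20
```

```text
t: 18.92
tool_pos: [0.4642, -0.2596, 0.0278]
orientation: [-0.48, -3.105, 0.0]
force: [-0.7, 0.1, 1.0]
opening: 0.0457
gripper_force: 25.0
t 18.92 pos [ 0.4642 -0.2596  0.0278] closing yaw 72.42 tilt 0.0 q6 -1.87 F [-0.7  0.1  1. ] open 0.0457 gf 25.00012457370758
travel [ 0.0966  0.2609 -0.1722]
```

```bash
python3 -m inch '{"travel":[[0,0,-0.02],[0,0,-0.05],[0,0,-0.09],[0,0,-0.13],[0,0,-0.16],[0,0,-0.165],[0,0,-0.165]],"spin":[0,0,0,0,0,0,0]}'
python3 -m inch '{"travel":[[0.0965,0.261,0],[0.0965,0.261,0],[0.0965,0.261,0],[0.0965,0.261,0],[0.0965,0.261,0],[0.0965,0.261,0],[0.0965,0.261,0],[0.0965,0.261,0],[0.0965,0.261,0],[0.0965,0.261,0]],"spin":[0,0,0,0,0,0,0,0,0,0]}'
python3 -m inch '{"travel":[[0,0,0],[0,0,0],[0,0,0]],"spin":[0,0,0]}'
python3 g.py .4509 .0183 .1498
python3 - <<'E'
from h import *
p,d=optics.read_camera('scene');cv2.imwrite('pics/c6.png',cv2.resize(p[130:300,190:370,::-1],None,fx=3,fy=3))
E
```

```text
t: 19.5
tool_pos: [0.4658, -0.2606, 0.196]
orientation: [0.479, 3.1, -0.004]
force: [-0.6, -0.5, -2.0]
opening: 0.0459
gripper_force: 25.0
t: 20.33
tool_pos: [0.4502, 0.0183, 0.191]
orientation: [-0.478, -3.102, 0.001]
force: [-0.0, -0.4, -2.0]
opening: 0.0455
gripper_force: 25.0
t: 20.58
tool_pos: [0.4511, 0.0174, 0.1925]
orientation: [-0.483, -3.104, 0.0]
force: [-0.4, 0.3, -1.6]
opening: 0.0457
gripper_force: 25.0
t 20.58 pos [0.4511 0.0174 0.1925] closing yaw 72.32 tilt 0.03 q6 -1.34 F [-0.4  0.3 -1.6] open 0.0457 gf 24.999863505363464
travel [0.0004 0.0008 0.0427]
```

View pics/c6.png

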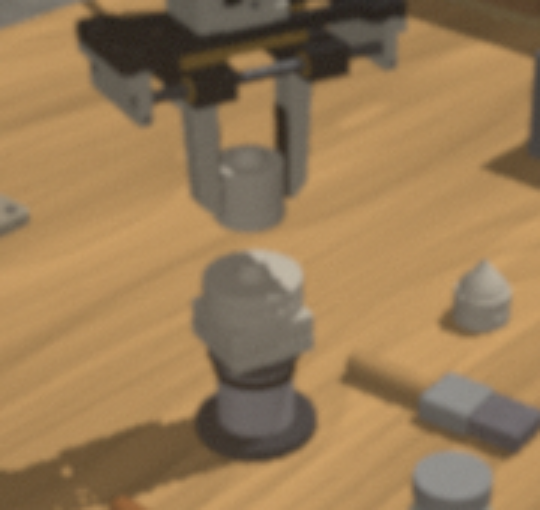

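The drum hangs upright (crop 252,190) centred over the disc (252,275), which sits flat on the block. Lowering it.

```bash
python3 -m inch '{"travel":[[0,0.0005,0.012],[0,0.0005,0.022],[0,0.0005,0.03],[0,0.0005,0.035],[0,0.0005,0.038],[0,0.0005,0.04],[0,0.0005,0.042],[0,0.0005,0.0435],[0,0.0005,0.044]],"spin":[0,0,0,0,0,0,0,0,0]}'
python3 -m inch '{"travel":[[0,0,0],[0,0,0.0005],[0,0,0.0005]],"spin":[0,0,0]}'
python3 g.py .4509 .0183 .1498
```

```text
t: 21.38
tool_pos: [0.4518, 0.0189, 0.1496]
orientation: [0.48, 3.103, 0.0]
force: [-2.1, 0.2, 7.3]
opening: 0.0456
gripper_force: 25.0
t: 21.63
tool_pos: [0.4519, 0.0188, 0.1496]
orientation: [0.48, 3.103, 0.0]
force: [-3.4, 0.4, 7.6]
opening: 0.0454
gripper_force: 25.0
t 21.63 pos [0.4519 0.0188 0.1496] closing yaw 72.42 tilt 0.1 q6 -1.34 F [-3.4  0.4  7.6] open 0.0454 gf 25.001202821731567
travel [ 0.0008 -0.0008 -0.0002]
```

```bash
python3 -m inch '{"travel":[[0,0,-0.001],[0,0,-0.001],[0,0,-0.001],[0,0,-0.001],[0,0,-0.001],[0,0,-0.001],[0,0,-0.02],[0,0,-0.06],[0,0,-0.09],[0,0,-0.09]],"spin":[0,0,0,0,0,0,0,0,0,0]}' 0
python3 -m inch '{"travel":[[0,0,0],[0,0,0]],"spin":[0,0]}'
python3 g.py .48 .2352 .14
python3 - <<'E'
from m import *
for cam in('scene','top'):
    p,d=snap(cam,cam+'7');P=pts(cam,d)
    Q=crop(cam,(.451,.018),.05,P);h=Q[:,2];
    print(np.histogram(h,bins=np.arange(.08,.2,.01))[0]);q=Q[(h>.15)&(h<.167)];print(np.median(q[:,2]),circ(q[:,:2]))
    Q=crop(cam,(.48,.235),.04,P);q=Q[(Q[:,2]>.01)&(Q[:,2]<.03)];print(circ(q[:,:2]))
E
```

```text
t: 22.47
tool_pos: [0.4543, 0.0187, 0.2453]
orientation: [0.479, 3.095, 0.001]
force: [1.3, -0.6, 0.4]
opening: 0.0929
gripper_force: 0.0
t: 22.63
tool_pos: [0.4511, 0.0189, 0.2378]
orientation: [-0.48, -3.104, 0.0]
force: [0.6, 0.8, -0.6]
opening: 0.0928
gripper_force: 0.0
t 22.63 pos [0.4511 0.0189 0.2378] closing yaw 72.42 tilt 0.01 q6 -1.34 F [ 0.6  0.8 -0.6] open 0.0928 gf 0.0
travel [0.0378 0.2149 0.0978]
[180 186 157 140 271 107 107 114 218  19   0]
0.1624536536987845 (array([452.6,  17.7]), 24.1)
(array([482.4, 234.6]), 22.9)
[ 6 34  9 11 43  0  0  0  0  0  0]
nan (array([0., 0.]), 0.0)
(array([479.5, 236.8]), 22.1)
  return _methods._mean(a, axis=axis, dtype=dtype,
  ret = ret.dtype.type(ret / rcount)
```

```bash
python3 -m inch '{"travel":[[0.037,0.215,0.03],[0.037,0.215,0.09],[0.037,0.215,0.09],[0.037,0.215,0.09],[0.037,0.215,0.09],[0.037,0.215,0.09],[0.037,0.215,0.09],[0.037,0.215,0.09],[0.037,0.215,0.09]],"spin":[0,0,0,0,0,0,0,0,0]}'
python3 -m inch '{"travel":[[0,0,0],[0,0,0]],"spin":[0,0]}'
python3 g.py .4805 .2355 .0215
```

```text
t: 23.48
tool_pos: [0.4802, 0.2344, 0.1474]
orientation: [-0.479, -3.103, 0.002]
force: [0.4, -1.0, 0.3]
opening: 0.0931
gripper_force: 0.0
t: 23.65
tool_pos: [0.4814, 0.234, 0.149]
orientation: [0.482, 3.103, 0.001]
force: [0.4, 0.1, -0.9]
opening: 0.0927
gripper_force: 0.0
t 23.65 pos [0.4814 0.234  0.149 ] closing yaw 72.34 tilt 0.06 q6 -0.91 F [ 0.4  0.1 -0.9] open 0.0927 gf 0.0
travel [0.0014 0.0011 0.1275]
```

```bash
python3 -m inch '{"travel":[[0.001,0.001,0.035],[0.001,0.001,0.07],[0.001,0.001,0.1],[0.001,0.001,0.115],[0.001,0.001,0.122],[0.001,0.001,0.125],[0.001,0.001,0.126],[0.001,0.001,0.126],[0.001,0.001,0.126]],"spin":[0,0,0,0,0,0,0,0,0]}'
python3 g.py .4805 .2355 .0215
```

```text
t: 24.4
tool_pos: [0.4817, 0.2367, 0.0241]
orientation: [0.48, 3.102, 0.002]
force: [0.0, -0.1, 0.4]
opening: 0.0929
gripper_force: 0.0
t 24.4 pos [0.4817 0.2367 0.0241] closing yaw 72.41 tilt 0.17 q6 -0.9 F [ 0.  -0.1  0.4] open 0.0929 gf 0.0
travel [ 0.0008 -0.0015  0.0026]
```

```bash
python3 -m inch '{"travel":[[0,-0.001,0.001],[0,-0.001,0.001],[0,-0.001,0.001],[0,-0.001,0.001],[0,-0.001,0.001],[0,-0.001,0.001],[0,-0.001,0.001],[0,-0.001,0.001],[0,-0.001,0.001],[0,-0.001,0.001]],"spin":[0,0,0,0,0,0,0,0,0,0]}' 1 25
python3 g.py .4516 .0186 .24
```

```text
t: 25.23
tool_pos: [0.4799, 0.2354, 0.0213]
orientation: [-0.48, -3.105, -0.0]
force: [-0.1, 0.7, 0.3]
opening: 0.0433
gripper_force: 25.0
t 25.23 pos [0.4799 0.2354 0.0213] closing yaw 72.43 tilt 0.0 q6 -0.9 F [-0.1  0.7  0.3] open 0.0433 gf 24.999867923324928
travel [-0.0384 -0.2152 -0.2187]
```

```bash
python3 -m inch '{"travel":[[0,0,-0.02],[0,0,-0.05],[0,0,-0.09],[0,0,-0.13],[0,0,-0.17],[0,0,-0.2],[0,0,-0.205],[0,0,-0.205]],"spin":[0,0,0,0,0,0,0,0]}'
python3 -m inch '{"travel":[[-0.0385,-0.215,0],[-0.0385,-0.215,0],[-0.0385,-0.215,0],[-0.0385,-0.215,0],[-0.0385,-0.215,0],[-0.0385,-0.215,0],[-0.0385,-0.215,0],[-0.0385,-0.215,0],[-0.0385,-0.215,0],[-0.0385,-0.215,0]],"spin":[0,0,0,0,0,0,0,0,0,0]}'
python3 -m inch '{"travel":[[0,0,0],[0,0,0],[0,0,0]],"spin":[0,0,0]}'
python3 g.py .4516 .0186 .1833
python3 - <<'E'
from h import *
p,d=optics.read_camera('scene');cv2.imwrite('pics/c8.png',cv2.resize(p[110:300,190:370,::-1],None,fx=3,fy=3))
E
```

```text
t: 25.9
tool_pos: [0.4816, 0.2359, 0.2295]
orientation: [0.479, 3.1, 0.004]
force: [0.2, -0.1, -1.3]
opening: 0.0439
gripper_force: 25.0
t: 26.73
tool_pos: [0.4516, 0.0201, 0.2256]
orientation: [-0.477, -3.104, -0.0]
force: [-0.2, 0.5, -1.0]
opening: 0.0438
gripper_force: 25.0
t: 26.98
tool_pos: [0.4518, 0.0195, 0.2262]
orientation: [-0.478, -3.105, -0.0]
force: [1.4, -0.6, -0.2]
opening: 0.0437
gripper_force: 25.0
t 26.98 pos [0.4518 0.0195 0.2262] closing yaw 72.51 tilt 0.01 q6 -1.34 F [ 1.4 -0.6 -0.2] open 0.0437 gf 24.999827085994184
travel [-0.0001 -0.0009  0.0429]
```

View pics/c8.png

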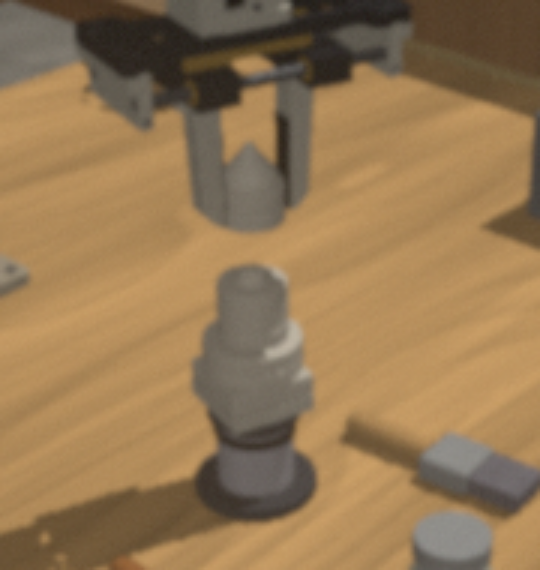

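The finial is held upright at crop (252,190), centred over the drum's boss (252,272). Lowering it.

```bash
python3 -m inch '{"travel":[[0,-0.0005,0.012],[0,-0.0005,0.022],[0,-0.0005,0.03],[0,-0.0005,0.035],[0,-0.0005,0.038],[0,-0.0005,0.04],[0,-0.0005,0.042],[0,-0.0005,0.0435],[0,-0.0005,0.0435]],"spin":[0,0,0,0,0,0,0,0,0]}'
python3 -m inch '{"travel":[[0,0,0],[0,0,0.0005],[0,0,0.0005]],"spin":[0,0,0]}'
python3 g.py .4516 .0186 .1833
```

```text
t: 27.78
tool_pos: [0.4519, 0.0182, 0.1832]
orientation: [0.48, 3.104, 0.0]
force: [-1.1, -0.8, -0.6]
opening: 0.0434
gripper_force: 25.0
t: 28.03
tool_pos: [0.452, 0.0182, 0.1831]
orientation: [0.48, 3.103, 0.0]
force: [-0.6, -0.0, 4.1]
opening: 0.0437
gripper_force: 25.0
t 28.03 pos [0.452  0.0182 0.1831] closing yaw 72.42 tilt 0.07 q6 -1.34 F [-0.6 -0.   4.1] open 0.0437 gf 25.000892474781722
travel [ 0.0005  0.0002 -0.0002]
```

```bash
python3 -m inch '{"travel":[[0,0,0],[0,0,0],[0,0,0],[0,0,0],[0,0,0],[0,0,0],[0,0,-0.02],[0,0,-0.06],[0,0,-0.1],[0,0,-0.1]],"spin":[0,0,0,0,0,0,0,0,0,0]}' 0
python3 -m inch '{"travel":[[0,0.15,0],[0,0.15,0],[0,0.15,0],[0,0.15,0],[0,0.15,0],[0,0.15,0],[0,0.15,0],[0,0.15,0]],"spin":[0,0,0,0,0,0,0,0]}'
python3 g.py
python3 - <<'E'
from m import *
C={'scene':(130,330,190,390),'top':(180,340,180,460)}
for cam in('scene','top'):
    p,d=snap(cam,cam+'9');P=pts(cam,d);a=C[cam]
    cv2.imwrite(f'pics/f_{cam}.png',cv2.resize(p[a[0]:a[1],a[2]:a[3],::-1],None,fx=2.8,fy=2.8))
    Q=crop(cam,(.451,.018),.045,P);h=Q[:,2];print(h.max())
    for lo,hi in((.09,.1),(.112,.124),(.15,.165),(.172,.19)):
        q=Q[(h>lo)&(h<hi)]
        if len(q)>5: print(lo,circ(q[:,:2]))
    q=crop(cam,(.64,-.01),.045,P);q=q[q[:,2]>.05];print('jar',circ(q[:,:2]))
E
```

```text
t: 28.87
tool_pos: [0.4546, 0.0181, 0.2909]
orientation: [0.478, 3.093, 0.001]
force: [-0.4, 0.1, 1.2]
opening: 0.0927
gripper_force: 0.0
t: 29.53
tool_pos: [0.4967, 0.1603, 0.2822]
orientation: [-0.481, -3.104, 0.001]
force: [-0.8, 0.4, 0.2]
opening: 0.0931
gripper_force: 0.0
t 29.53 pos [0.4967 0.1603 0.2822] closing yaw 72.37 tilt 0.02 q6 -1.05 F [-0.8  0.4  0.2] open 0.0931 gf 0.0
0.21489306965122182
0.09 (array([451.6,  17.8]), 41.3)
0.112 (array([453.7,  17.8]), 33.7)
0.15 (array([454.2,  17.2]), 23.2)
0.172 (array([453.9,  17.1]), 22.2)
jar (array([640.8,  -9.2]), 25.7)
0.21627637933871632
0.09 (array([449.1,  18.1]), 41.1)
0.112 (array([450.1,  18.5]), 32.8)
0.15 (array([455.7,  18.8]), 21.9)
0.172 (array([450.7,  18.4]), 21.9)
jar (array([639.6,  -9.3]), 23.9)
```

View pics/f_scene.png

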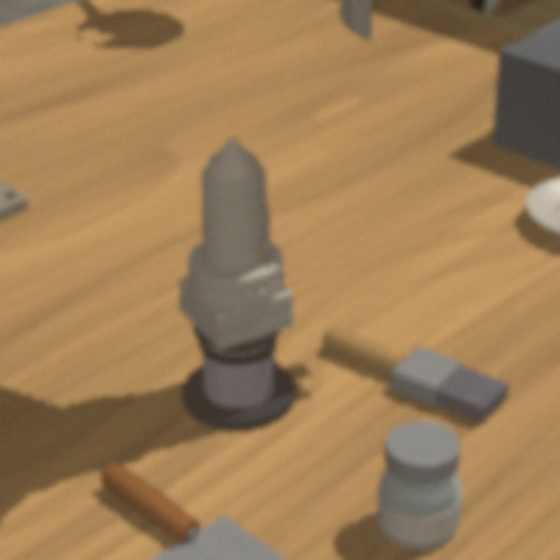

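The totem stands straight on the stand, with the finial tip at crop (233,140), 215 mm up as expected. The jar at (420,485) has not moved, and the gripper is clear. Handing in.

```bash
python3 -c "
from plant import close_job; print(close_job())"
```

```text
the job is handed in; nothing more can be done
None
```

The stand is pushed fully home and the totem (block, disc, drum, finial) is seated on its top plate, the jar is where it was, and the job was handed in at about 30 s of the 141 s.

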